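# Spice jar from the slide-lid box to the carousel

## Task

Draw the clear lid of the wooden spice box along its grooves until it comes right out at the low end, and lay it flat on the counter. Then lift out the jar with the red cap and stand it upright in the one empty bay of the steel spice carousel; leave the yellow-capped jar standing in its place in the box.

Things in the scene. Friction and masses are not known exactly. Their poses are not given: they have to be found in the camera images.
- lid_grip (a point): Centre of the dark wooden grip bar on the box's clear lid: 56 mm (x) by 16 (y) by 44 tall (z up). The loose lid plate is 150 (x) by 159 (y) by 5 mm, 0.2 kg, underside 27 mm below this point. Closed at the start, it slides out easily and level towards its +y only (play 2 mm sideways, 3 mm up and down), clear of the fixed box after 160 mm. Lying on the counter this point is 27 mm up.
- jar_red_mid (a point): Centre (half-way up) of the loose red-capped spice jar: upright cylinder, 40 mm diameter, 54 mm tall, 0.1 kg, z along its axis. It stands under the lid about 36 mm to the +y or -y side of the box's centre, the other jar opposite. 40 mm or more is free to each side wall: close the fingers along the lid's x, opened to about 65 mm.
- jar_yellow_mid (a point): Centre of the like jar with a yellow cap, in the same box; it stays. The brown wooden box has the closed lid's axes, centre 5.5 mm to -y of the grip; 164 mm (x) by 170 (y) outside, 140 by 150 inside, floor 8 mm above the counter; side walls (+x, -x) 78 mm high, low end (+y, where the lid comes out) 64, stop end (-y) 72.
- bay (a point): Middle of the floor of the carousel's empty bay, 22 mm above the counter (z up), inside a wire ring 6 mm high, 64 mm inner diameter. The steel tray, 236 mm across, turns stiffly about a post (top 137 mm above the counter) 75 mm from here towards this frame's -x. Black-capped jars, tops 76 mm above the counter, are fixed in its three other bays, each a quarter turn on.
Things that resemble listed ones, but are neither listed nor needed, are in the scene too. What is shaped like the part that bears lid_grip but turquoise is not meant.

How it is judged:
On the way, in this order (a step that is already met when the one before it is completed fails the run):
1. the lid has been drawn out and lies flat on the counter (height (world z) of lid_grip below 0.04 m and angle between lid_grip's own z axis and vertical below 0.17 rad), for 0.2 s.
2. the red-capped jar has been lifted out of the box (height (world z) of jar_red_mid above 0.09 m), for 0.1 s.
At the end, for the whole second after the job is handed in: Lid flat on the counter (grip centre below 40 mm, within 10 degrees of level); red-capped jar on the floor of the empty bay, upright within 8 degrees, axis within 16 mm of the bay's middle; yellow-capped jar upright (10 degrees) in the box within 30 mm of its start (all of step 1 and horizontal distance between jar_red_mid and bay below 0.016 m and z of jar_red_mid in the frame of bay between 0.022 and 0.032 m and angle between jar_red_mid's own z axis and vertical below 0.15 rad and distance of jar_yellow_mid from where it was at the start of the episode below 0.03 m and angle between jar_yellow_mid's own z axis and vertical below 0.17 rad); the robot touches nothing.
It fails at once if the yellow-capped jar is lifted out of the box (height (world z) of jar_yellow_mid above 0.075 m).
It also fails if it takes over 56 s, if anything falls off the work surface, if the arm or the gripper's body presses on something with over 40 N, if the wrist force passes 120 N, or if a joint passes its speed limit or range.

## Robot

A 6-joint arm with a two-finger parallel gripper is mounted at the origin on the work surface. World frame = base frame: x ahead of the robot, y to its left, z up, the work surface at z = 0. Lengths are in m, angles in rad, forces in N, time in s.
With the tool pointing down it reaches from about 0.35 to 0.85 m from the base axis. Payload 8.1 kg.
Tool frame: the origin (TCP) lies between the finger pads; the fingertips stand nose_length ahead of it and the grasp point (between the pads) lies 2 mm behind it (nose_length is the distance from the TCP to the fingertips, in m); z points along the fingers, x is the direction in which the jaws open and shut, and the axes are right-handed (so a half turn about z gives the same grasp; the last joint's range is limited). The gripper opens to 93 mm and grips with 3 to 60 N. Pads are 15 mm wide; open, the fingers measure 128 mm over their backs; the gripper's body (75 mm by 188 mm) begins 65 mm behind the grasp point.
Start: joints at [-1.308, 0.13, 1.488, -0, 1.523, -0.085], TCP at [0.205, -0.564, 0.236] pointing down, gripper open.
Joint ranges: [-2.96, 2.96], [-0.89, 2.26], [0.02, 2.5], [-1.34, 4.48], [0, 2.73], [-2.66, 2.66]. Speed limits (rad/s): [2.39, 2.39, 2.79, 3.14, 3.14, 3.14].

## Interface

Orientations are given as a rotation vector (axis times angle).
In Python, from plant import * gives the robot as it stands.
- The arm moves only by the tool carry_out, never from a script. Its argument "steps" is a list of rows, each an object with "xyz": the shift along the world's x, y, z in cm, a list of three; "rot": the turn, a rotation vector about the world's x, y, z in degrees, a list of three. In form: [{"xyz": [tx, ty, tz], "rot": [rx, ry, rz]}, ...]. A call has 1 to 10 rows; each row is the pose to reach, as a shift and turn from the pose commanded when the call began; what a row does not reach only later rows make up. A row lasts 1/10 s, in which the tool goes at most 50 mm and 8.59 degrees, less where a joint would pass 70% of its speed; a pose out of reach is approached as far as the arm can. A call with a gripper value outside its range is refused whole. "grip" is the opening, from 0 (shut) to 1 (fully open), set as the call begins (left out, the last holds). The fingers move at their own pace and stop on an object; "force" is the grip in N (left out, the last holds). Time passes only in rows, so rows that repeat a pose let the fingers close. It gives the time, the measured TCP pose, the force and the opening at its end, in the units of the state.
- read_state(): the state, without advancing time (a new reading comes with each control period).
- read_camera(name): name is "side" or "top"; returns the picture (480x640x3 uint8, red, green, blue); there is no depth.
- calibration(name): a dict with "fov_y" (degrees; the focal length in pixels is half the picture's height over the tangent of half this angle, whatever the lens; pixels are square), "cx", "cy" (the principal point, pixels), "dist_coeffs" ([k1, k2, p1, p2, k3] as OpenCV has them; the pictures are not rectified), "xyz" and "attitude" of the camera in the world. Camera axes: x right, y down, z forward; pixel columns grow to the right and rows downward; lengths in m; the calibration is good to about 2 mm. A picture is of the moment at which its call begins. calibration takes no time and is no camera call.
- close_job(): hands the job in, once; it reports no verdict.
The state is a dict: "t": time; "q": joint angles; "dq": joint speeds; "joint_torque": joint torques, N m; "tool_pos": TCP position; "orientation": TCP orientation; "force": force on the tool from outside, world axes, zero at the start; "wrist_torque": the same for the moment, N m; "opening": finger opening in m.
Only numpy, scipy, OpenCV 4.12 (cv2) and the standard library are available. Lean on these libraries where they do the work, as an engineer would, in place of code of your own. Each camera call takes 0.05 s, during which the arm holds its last target.

## Working session

There is one attempt and no reset: what is moved stays moved. The work goes in short steps, Python scripts to look and compute and a tool call to move; the robot and the scene stay as the last step left them, time stands still between calls to the robot, and variables do not carry over. Pictures are saved under pics/ and viewed, and the job is handed in when it is done.

Besides the shell and the picture viewer there is one more tool, called by a JSON object that holds its "op" and its "data", one argument or row to a line. carry_out: Moves the arm, as the interface text tells. Its arguments: {"type":"object","properties":{"steps":{"type":"array","items":{"type":"object","properties":{"xyz":{"type":"array","items":{"type":"number"}},"rot":{"type":"array","items":{"type":"number"}}}}},"grip":{"type":"number"},"force":{"type":"number"}},"required":["steps"]}

```bash
ls; mkdir -p pics; python3 - <<'E'
from plant import *
import cv2
s=read_state();print(s)
for n in("side","top"):
    c=calibration(n);print(n,c)
    cv2.imwrite(f"pics/{n}0.png",read_camera(n)[:,:,::-1])
try: print(nose_length)
except Exception as e: print(e)
E
```

```text
pics
{'t': 0.0, 'q': array([-1.30839204e+00,  1.31218144e-01,  1.48929196e+00,  5.09084818e-06,
        1.52299137e+00, -8.53972712e-02]), 'dq': array([-0.00018972,  0.00084746,  0.00045164, -0.00098841,  0.00056403,
       -0.00060642]), 'joint_torque': array([ 1.67066378e-05, -5.59835994e+01, -4.91768110e+01,  7.69468700e-02,
        3.50481807e-02, -1.61394446e-04]), 'tool_pos': array([ 0.20438058, -0.56353417,  0.23454643]), 'orientation': array([-2.57129519e+00,  1.80286419e+00,  2.29324503e-03]), 'force': array([-0.6329184 , -0.31703942, -0.39557942]), 'wrist_torque': array([ 0.02947872, -0.00095854,  0.02779362]), 'opening': 0.09302528268409248}
side {'fov_y': 54.23408825802024, 'cx': 320.58003533688964, 'cy': 243.88016460539512, 'dist_coeffs': array([-0.05215348,  0.        ,  0.        ,  0.        ,  0.        ]), 'xyz': array([0.15462787, 0.61421836, 0.65188247]), 'attitude': array([-0.59066347,  2.58396983, -1.24668496])}
top {'fov_y': 48.0993873913968, 'cx': 320.71565914818456, 'cy': 237.8230452417064, 'dist_coeffs': array([-0.15246582,  0.        ,  0.        ,  0.        ,  0.        ]), 'xyz': array([ 0.40878276, -0.04363678,  1.06098678]), 'attitude': array([-2.13347808,  2.19499921, -0.0573169 ])}
0.017
```

View pics/top0.png

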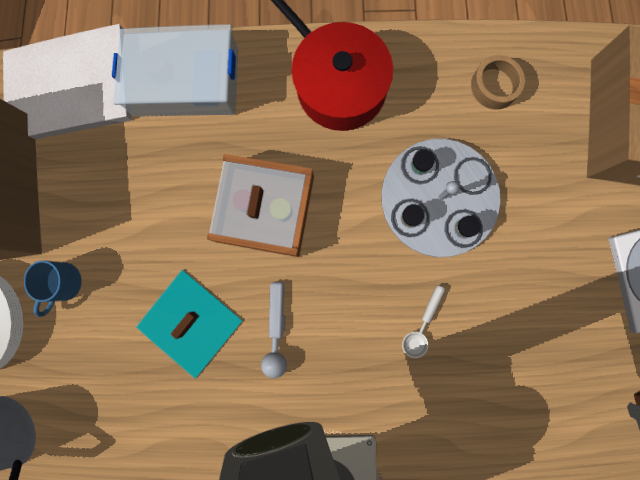

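View pics/side0.png

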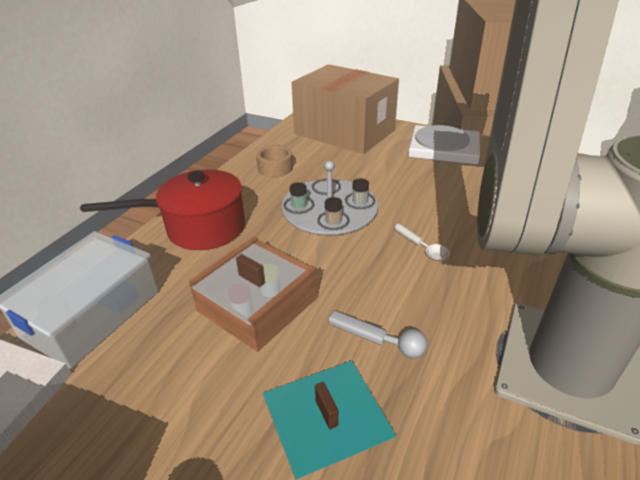

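The top view shows the box at about (262,205), with the grip at (255,202), the red jar at (242,200) and the yellow jar at (280,210). The low end faces left in the image. The empty bay is at (472,175) and the post at (452,188). Next I'll enlarge the views for precise measurement.

```bash
cat > h.py <<'E'
import numpy as np,cv2
from plant import *
from scipy.spatial.transform import Rotation as R
def cam(n):
    c=calibration(n);f=240/np.tan(np.radians(c['fov_y']/2))
    K=np.array([[f,0,c['cx']],[0,f,c['cy']],[0,0,1]]);return K,np.array(c['dist_coeffs']),np.array(c['xyz']),R.from_rotvec(c['attitude']).as_matrix()
def ray(n,px):
    K,d,p,A=cam(n);u=cv2.undistortPoints(np.array(px,float).reshape(-1,1,2),K,d).reshape(-1,2)
    v=np.c_[u,np.ones(len(u))]@A.T;return p,v
def plane(n,px,z):
    p,v=ray(n,px);return p+v*((z-p[2])/v[:,2])[:,None]
def tri(a,b): # side px, top px
    P=[ray("side",[a]),ray("top",[b])];M=np.zeros((3,3));y=np.zeros(3)
    for p,v in P:
        v=v[0]/np.linalg.norm(v[0]);Q=np.eye(3)-np.outer(v,v);M+=Q;y+=Q@p
    x=np.linalg.solve(M,y);return x,[np.linalg.norm(np.cross(x-p,v[0]/np.linalg.norm(v[0]))) for p,v in P]
def proj(n,X):
    K,d,p,A=cam(n);r=cv2.Rodrigues(A.T)[0];return cv2.projectPoints(np.array(X,float).reshape(-1,1,3),r,-A.T@p,K,d)[0].reshape(-1,2)
E
python3 - <<'E'
import cv2
t=cv2.imread('pics/top0.png');s=cv2.imread('pics/side0.png')
cv2.imwrite('pics/a.png',cv2.resize(t[145:265,195:325],None,fx=5,fy=5,interpolation=cv2.INTER_CUBIC)[:600,:650])
cv2.imwrite('pics/b.png',cv2.resize(s[230:350,185:325],None,fx=5,fy=5,interpolation=cv2.INTER_CUBIC))
cv2.imwrite('pics/c.png',cv2.resize(t[130:262,375:507],None,fx=4.5,fy=4.5,interpolation=cv2.INTER_CUBIC))
E
```

```text
(no output)
```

View pics/a.png

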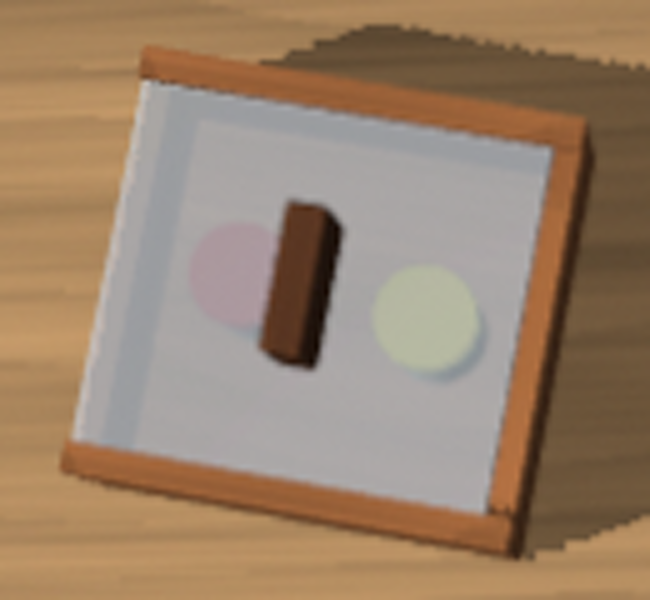

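View pics/b.png

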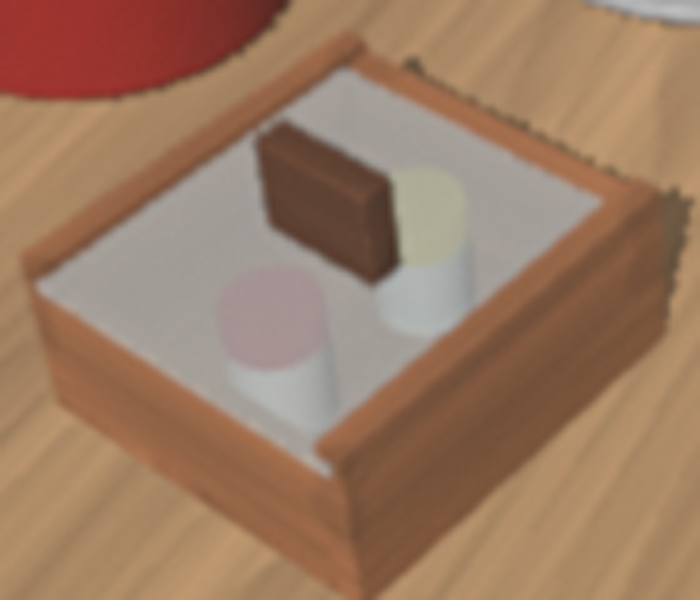

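View pics/c.png

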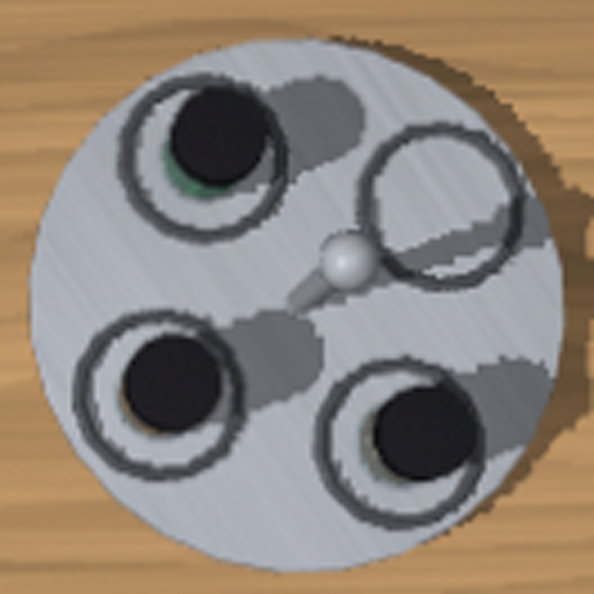

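```bash
python3 - <<'E'
from h import *
np.set_printoptions(precision=4,suppress=True)
A=lambda x,y:((x+.5)/5-.5+195,(y+.5)/5-.5+145)
B=lambda x,y:((x+.5)/5-.5+185,(y+.5)/5-.5+230)
C=lambda x,y:((x+.5)/4.5-.5+375,(y+.5)/4.5-.5+130)
print("bartop tri",tri(B(326,160),A(294,280)))
bt=plane("top",[A(290,202),A(327,207),A(298,360),A(262,347)],.115);print(bt,bt.mean(0))
b=plane("top",[A(143,46),A(588,120),A(517,545),A(63,465)],.078);print("box",b,b.mean(0))
for i in range(4):
  d=b[(i+1)%4]-b[i];print(np.linalg.norm(d),np.degrees(np.arctan2(d[1],d[0])))
# jar caps: centres
print("red",tri(B(271,317),A(236,274)), "yel",tri(B(420,213),A(426,318)))
print("bay floor .022/ring .028",plane("top",[C(441,205)],.028))
o=plane("top",[C(208,158),C(158,394),C(400,443),C(441,205)],.028);print(o,o.mean(0), np.linalg.norm(o-o.mean(0),axis=1))
print("post",plane("top",[C(349,257)],.133))
E
```

```text
bartop tri (array([0.5582, 0.1026, 0.1111]), [np.float64(0.0008602093722372867), np.float64(0.0008602093722373828)])
[[0.5867 0.1035 0.115 ]
 [0.5844 0.0901 0.115 ]
 [0.5295 0.1014 0.115 ]
 [0.5346 0.1143 0.115 ]] [0.5588 0.1024 0.115 ]
box [[ 0.6556  0.1646  0.078 ]
 [ 0.6207 -0.0028  0.078 ]
 [ 0.4633  0.0273  0.078 ]
 [ 0.4978  0.1961  0.078 ]] [0.5593 0.0963 0.078 ]
0.17094844880226534 -101.76080133356382
0.16028937643498092 169.17485632523866
0.17220240316274543 78.45148608191795
0.16091181917271502 -11.274872550791219
red (array([0.5698, 0.1333, 0.0553]), [np.float64(0.0011596233426584288), np.float64(0.0011596233426584622)]) yel (array([0.5503, 0.0609, 0.0551]), [np.float64(0.0013455356380965271), np.float64(0.0013455356380967498)])
bay floor .022/ring .028 [[ 0.6095 -0.3145  0.028 ]]
[[ 0.6328 -0.2133  0.028 ]
 [ 0.5302 -0.1868  0.028 ]
 [ 0.506  -0.2907  0.028 ]
 [ 0.6095 -0.3145  0.028 ]] [ 0.5696 -0.2513  0.028 ] [0.0737 0.0756 0.0748 0.0747]
post [[ 0.5694 -0.2494  0.133 ]]
```

The measurements give the grip at about (0.559, 0.102, z≈0.092). The lid's +y points at 78.6° in the world, and the bay is at (0.6095, -0.3145).

{"op": "carry_out", "data": {
  "steps": [
    {"xyz": [35.4,66.6,-1],"rot": [0,0,86]},
    {"xyz": [35.4,66.6,-1],"rot": [0,0,86]},
    {"xyz": [35.4,66.6,-1],"rot": [0,0,86]},
    {"xyz": [35.4,66.6,-1],"rot": [0,0,86]},
    {"xyz": [35.4,66.6,-1],"rot": [0,0,86]},
    {"xyz": [35.4,66.6,-1],"rot": [0,0,86]},
    {"xyz": [35.4,66.6,-1],"rot": [0,0,86]},
    {"xyz": [35.4,66.6,-1],"rot": [0,0,86]},
    {"xyz": [35.4,66.6,-1],"rot": [0,0,86]},
    {"xyz": [35.4,66.6,-1],"rot": [0,0,86]}
  ],
  "grip": 0.5
}}

```text
t: 1.1
tool_pos: [0.4395, -0.1206, 0.2288]
orientation: [3.11, 0.443, 0.0]
force: [1.9, -2.0, 0.7]
opening: 0.0465
```

```bash
cat > st.py <<'E'
from h import *
np.set_printoptions(precision=4,suppress=True)
s=read_state();M=R.from_rotvec(s['orientation']).as_matrix()
print(s['t'],s['tool_pos'],'jaw',np.degrees(np.arctan2(M[1,0],M[0,0])),'z',M[:,2],'F',s['force'],'T',s['wrist_torque'],'op',s['opening'],'q',s['q'])
E
python3 st.py
```

```text
1.1 [ 0.4395 -0.1206  0.2288] jaw 16.217762067879665 z [ 0.0001 -0.0001 -1.    ] F [ 1.8894 -1.984   0.7193] T [-0.0173 -0.1748 -0.0159] op 0.046529990139731525 q [-0.3803 -0.2673  1.8801 -0.      1.5287 -0.6633]
```

{"op": "carry_out", "data": {
  "steps": [
    {"xyz": [11.8,22.1,-6],"rot": [0,0,62.4]},
    {"xyz": [11.8,22.1,-6],"rot": [0,0,62.4]},
    {"xyz": [11.8,22.1,-6],"rot": [0,0,62.4]},
    {"xyz": [11.8,22.1,-6],"rot": [0,0,62.4]},
    {"xyz": [11.8,22.1,-6],"rot": [0,0,62.4]},
    {"xyz": [11.8,22.1,-6],"rot": [0,0,62.4]},
    {"xyz": [11.8,22.1,-6],"rot": [0,0,62.4]},
    {"xyz": [11.8,22.1,-6],"rot": [0,0,62.4]},
    {"xyz": [11.8,22.1,-6],"rot": [0,0,62.4]},
    {"xyz": [11.8,22.1,-6],"rot": [0,0,62.4]}
  ]
}}

```text
t: 2.1
tool_pos: [0.5569, 0.0983, 0.1687]
orientation: [-2.438, -1.981, 0.001]
force: [0.3, 0.0, -0.1]
opening: 0.0467
```

```bash
python3 st.py; python3 - <<'E'
from h import *
for n,(x,y,w,h) in dict(top=(150,130,200,150),side=(150,180,240,180)).items():
    i=read_camera(n)[:,:,::-1]; cv2.imwrite(f"pics/{n}1.png",cv2.resize(i[y:y+h,x:x+w],None,fx=3,fy=3))
E
```

```text
2.1 [0.5569 0.0983 0.1687] jaw 78.17457226663718 z [-0.0006 -0.0001 -1.    ] F [ 0.3377  0.0444 -0.0751] T [ 0.043  -0.1385  0.0291] op 0.046651875210847155 q [ 0.0841  0.0792  1.6664 -0.      1.3966 -1.2803]
```

View pics/side1.png

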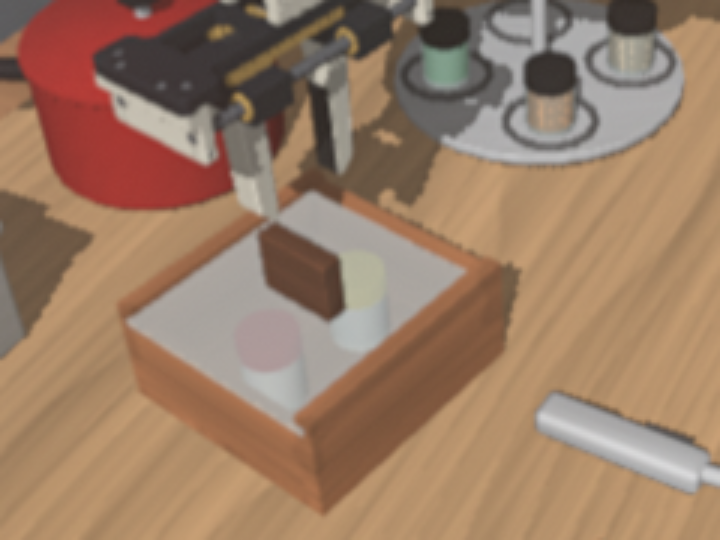

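The side view shows the fingers straddling the bar in line. The body's long side lies along the jaws. Next I'll descend and close.

{"op": "carry_out", "data": {
  "steps": [
    {"xyz": [0.2,0.4,0],"rot": [0,0,0.4]},
    {"xyz": [0.2,0.4,-3],"rot": [0,0,0.4]},
    {"xyz": [0.2,0.4,-6],"rot": [0,0,0.4]},
    {"xyz": [0.2,0.4,-7.4],"rot": [0,0,0.4]},
    {"xyz": [0.2,0.4,-7.4],"rot": [0,0,0.4]},
    {"xyz": [0.2,0.4,-7.4],"rot": [0,0,0.4]}
  ]
}}

```text
t: 2.8
tool_pos: [0.5596, 0.1025, 0.0958]
orientation: [2.43, 1.991, 0.001]
force: [0.1, 0.3, 1.7]
opening: 0.0466
```

{"op": "carry_out", "data": {
  "steps": [
    {"xyz": [0,0,0],"rot": [0,0,0]},
    {"xyz": [0,0,0],"rot": [0,0,0]},
    {"xyz": [0,0,0],"rot": [0,0,0]},
    {"xyz": [0,0,0],"rot": [0,0,0]},
    {"xyz": [0,0,0],"rot": [0,0,0]},
    {"xyz": [0,0,0],"rot": [0,0,0]}
  ],
  "grip": 0,
  "force": 15
}}

```text
t: 3.4
tool_pos: [0.5595, 0.1025, 0.0955]
orientation: [2.43, 1.991, 0.001]
force: [-0.9, 0.7, 3.7]
opening: 0.0158
```

```bash
python3 st.py
```

```text
3.4 [0.5595 0.1025 0.0955] jaw 78.66399892584268 z [ 0.0008  0.0003 -1.    ] F [-0.8513  0.6802  3.6566] T [ 0.2145 -0.0752 -0.1356] op 0.015792921928952056 q [ 0.091   0.1568  1.7225  0.0002  1.2616 -1.282 ]
```

{"op": "carry_out", "data": {
  "steps": [
    {"xyz": [0,0,0.1],"rot": [0,0,0]},
    {"xyz": [0.1,0.49,0.1],"rot": [0,0,0]},
    {"xyz": [0.2,0.98,0.1],"rot": [0,0,0]},
    {"xyz": [0.4,1.96,0.1],"rot": [0,0,0]},
    {"xyz": [0.59,2.94,0.1],"rot": [0,0,0]},
    {"xyz": [0.79,3.92,0.1],"rot": [0,0,0]},
    {"xyz": [0.79,3.92,0.1],"rot": [0,0,0]}
  ]
}}

```text
t: 4.1
tool_pos: [0.5671, 0.1433, 0.0959]
orientation: [-2.428, -1.993, -0.0]
force: [-0.1, -1.3, -2.6]
opening: 0.0159
```

```bash
python3 st.py; python3 - <<'E'
from h import *
for n,(x,y,w,h) in dict(top=(130,130,200,150),side=(150,180,240,180)).items():
    i=read_camera(n)[:,:,::-1]; cv2.imwrite(f"pics/{n}2.png",cv2.resize(i[y:y+h,x:x+w],None,fx=3,fy=3))
E
```

```text
4.1 [0.5671 0.1433 0.0959] jaw 78.75951345820768 z [-0.0001  0.0004 -1.    ] F [-0.0649 -1.3458 -2.5576] T [ 0.0135 -0.1907  0.0271] op 0.015914832207401152 q [ 0.1596  0.1984  1.6748  0.0004  1.2684 -1.2152]
```

View pics/side2.png

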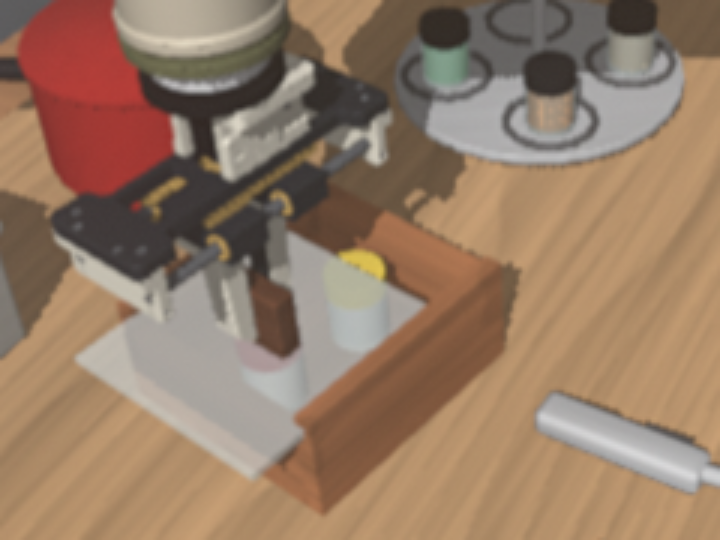

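The lid slides freely, with about 40 mm out and small forces.

{"op": "carry_out", "data": {
  "steps": [
    {"xyz": [0.3,1.5,0],"rot": [0,0,0]},
    {"xyz": [0.6,3.0,0],"rot": [0,0,0]},
    {"xyz": [0.9,4.5,0],"rot": [0,0,0]},
    {"xyz": [1.2,6.0,0],"rot": [0,0,0]},
    {"xyz": [1.5,7.5,0],"rot": [0,0,0]},
    {"xyz": [1.8,9.0,0],"rot": [0,0,0]},
    {"xyz": [2.1,10.5,0],"rot": [0,0,0]},
    {"xyz": [2.4,12.0,0],"rot": [0,0,0]},
    {"xyz": [2.7,13.5,0],"rot": [0,0,0]},
    {"xyz": [2.9,14.3,0],"rot": [0,0,0]}
  ]
}}

```text
t: 5.2
tool_pos: [0.5962, 0.2863, 0.096]
orientation: [-2.429, -1.992, -0.0]
force: [1.1, -0.6, -3.0]
opening: 0.0158
```

```bash
python3 st.py; python3 - <<'E'
from h import *
for n,(x,y,w,h) in dict(top=(50,100,260,190),side=(50,180,300,220)).items():
    i=read_camera(n)[:,:,::-1]; cv2.imwrite(f"pics/{n}3.png",cv2.resize(i[y:y+h,x:x+w],None,fx=2.5,fy=2.5))
E
```

```text
5.2 [0.5962 0.2863 0.096 ] jaw 78.7161980413784 z [ 0.      0.0003 -1.    ] F [ 1.0788 -0.6334 -2.9731] T [ 0.0054 -0.1485  0.016 ] op 0.01578162803728468 q [ 0.3701  0.3914  1.4415  0.0003  1.3086 -1.0039]
```

View pics/side3.png

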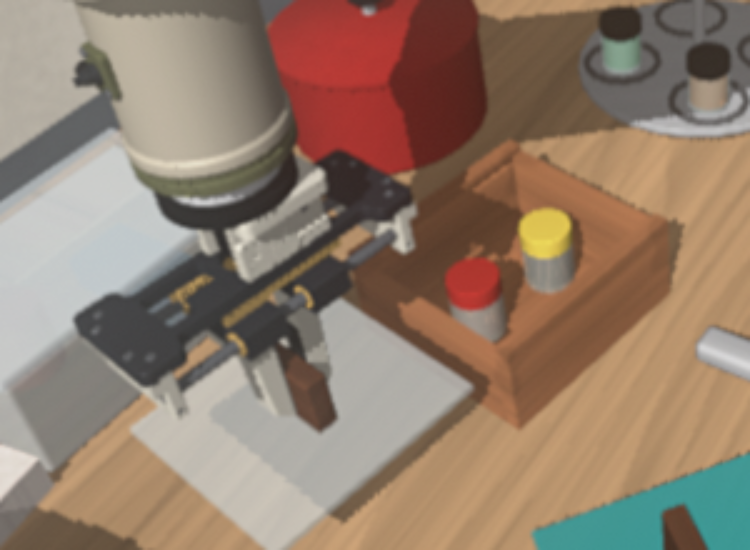

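View pics/top3.png

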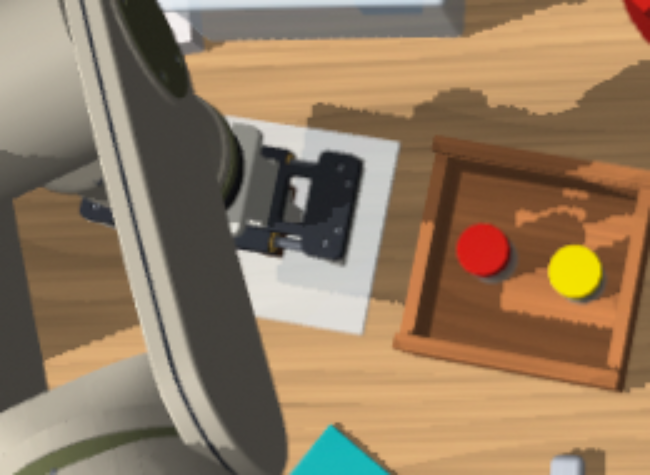

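The lid is fully out, more than 20 mm clear of the box, and the jars still stand. Now I'll move it a little farther out and lower it.

{"op": "carry_out", "data": {
  "steps": [
    {"xyz": [0.2,1.0,0],"rot": [0,0,0]},
    {"xyz": [0.2,1.0,-1.5],"rot": [0,0,0]},
    {"xyz": [0.2,1.0,-3.0],"rot": [0,0,0]},
    {"xyz": [0.2,1.0,-4.5],"rot": [0,0,0]},
    {"xyz": [0.2,1.0,-5.5],"rot": [0,0,0]},
    {"xyz": [0.2,1.0,-5.9],"rot": [0,0,0]},
    {"xyz": [0.2,1.0,-5.9],"rot": [0,0,0]},
    {"xyz": [0.2,1.0,-5.9],"rot": [0,0,0]}
  ]
}}

```text
t: 6.1
tool_pos: [0.5985, 0.2947, 0.0375]
orientation: [2.43, 1.991, 0.001]
force: [0.5, 0.3, -1.0]
opening: 0.0165
```

```bash
python3 st.py; python3 - <<'E'
from h import *
for n,(x,y,w,h) in dict(side=(50,180,300,220)).items():
    i=read_camera(n)[:,:,::-1]; cv2.imwrite(f"pics/{n}4.png",cv2.resize(i[y:y+h,x:x+w],None,fx=2.5,fy=2.5))
E
```

```text
6.1 [0.5985 0.2947 0.0375] jaw 78.6679376420589 z [ 0.0007  0.0003 -1.    ] F [ 0.5465  0.2998 -0.9716] T [ 0.0178 -0.1653  0.0034] op 0.016452312482830862 q [ 0.3807  0.4694  1.4548 -0.      1.2166 -0.9923]
```

View pics/side4.png

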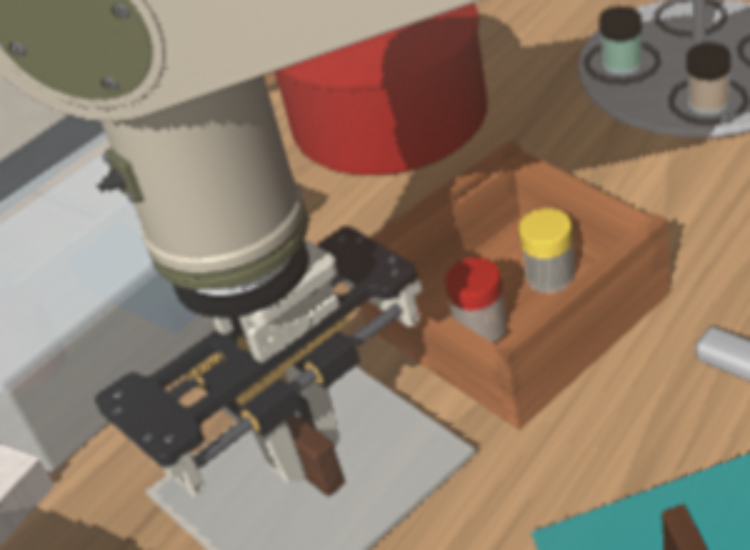

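{"op": "carry_out", "data": {
  "steps": [
    {"xyz": [0,0,-0.2],"rot": [0,0,0]},
    {"xyz": [0,0,-0.2],"rot": [0,0,0]}
  ]
}}

```text
t: 6.35
tool_pos: [0.5984, 0.2947, 0.0354]
orientation: [2.43, 1.991, 0.001]
force: [-0.6, 0.2, -1.7]
opening: 0.0159
```

```bash
python3 st.py
```

```text
6.35 [0.5984 0.2947 0.0354] jaw 78.671360408562 z [ 0.0007  0.0003 -1.    ] F [-0.5525  0.2092 -1.7434] T [ 0.0328 -0.0943 -0.0315] op 0.015935881313267987 q [ 0.3808  0.4717  1.4559 -0.      1.2132 -0.9922]
```

{"op": "carry_out", "data": {
  "steps": [
    {"xyz": [0,0,-0.2],"rot": [0,0,0]},
    {"xyz": [0,0,-0.2],"rot": [0,0,0]}
  ]
}}

```text
t: 6.55
tool_pos: [0.5979, 0.2946, 0.0328]
orientation: [-2.43, -1.991, 0.0]
force: [0.6, -0.8, -1.4]
opening: 0.0162
```

```bash
python3 st.py
```

```text
6.55 [0.5979 0.2946 0.0328] jaw 78.67154603790021 z [-0.0003 -0.0001 -1.    ] F [ 0.5742 -0.8233 -1.4043] T [ 0.0455 -0.2117  0.0315] op 0.016178353193536117 q [ 0.3808  0.4747  1.4571  0.      1.21   -0.9922]
```

{"op": "carry_out", "data": {
  "steps": [
    {"xyz": [0,0,-0.1],"rot": [0,0,0]},
    {"xyz": [0,0,-0.2],"rot": [0,0,0]},
    {"xyz": [0,0,-0.2],"rot": [0,0,0]}
  ]
}}

```text
t: 6.85
tool_pos: [0.5982, 0.2947, 0.0316]
orientation: [2.43, 1.991, 0.0]
force: [-1.7, -1.2, 2.4]
opening: 0.0159
```

```bash
python3 st.py
```

```text
6.85 [0.5982 0.2947 0.0316] jaw 78.6710094894112 z [ 0.0003  0.0001 -1.    ] F [-1.6727 -1.1575  2.3976] T [-0.2033  0.1962  0.0048] op 0.015915556182785846 q [ 0.3808  0.4766  1.4572 -0.      1.2076 -0.9922]
```

Upward force on the tool means the lid is on the counter. Releasing it and rising.

{"op": "carry_out", "data": {
  "steps": [
    {"xyz": [0,0,0],"rot": [0,0,0]},
    {"xyz": [0,0,0],"rot": [0,0,0]},
    {"xyz": [0,0,0],"rot": [0,0,0]},
    {"xyz": [0,0,0],"rot": [0,0,0]},
    {"xyz": [0,0,2],"rot": [0,0,0]},
    {"xyz": [0,0,5],"rot": [0,0,0]},
    {"xyz": [0,0,9],"rot": [0,0,0]},
    {"xyz": [-2,-6,13],"rot": [0,0,-8]},
    {"xyz": [-4,-11,13],"rot": [0,0,-16]},
    {"xyz": [-6,-16,13],"rot": [0,0,-24]}
  ],
  "grip": 0.65
}}

```text
t: 7.85
tool_pos: [0.5495, 0.1613, 0.1616]
orientation: [2.793, 1.436, 0.006]
force: [1.0, -0.9, -0.5]
opening: 0.0606
```

```bash
python3 st.py; python3 - <<'E'
from h import *
for n,(x,y,w,h) in dict(top=(80,100,260,190),side=(50,180,300,300)).items():
    i=read_camera(n)[:,:,::-1]; cv2.imwrite(f"pics/{n}5f.png",i); cv2.imwrite(f"pics/{n}5.png",cv2.resize(i[y:y+h,x:x+w],None,fx=2,fy=2))
E
```

```text
7.85 [0.5495 0.1613 0.1616] jaw 54.41311132836875 z [ 0.004   0.0006 -1.    ] F [ 1.0499 -0.9027 -0.5383] T [ 0.0315 -0.1743  0.0476] op 0.06063457855241556 q [ 0.1961  0.0994  1.6582 -0.0002  1.38   -0.7535]
```

View pics/side5.png

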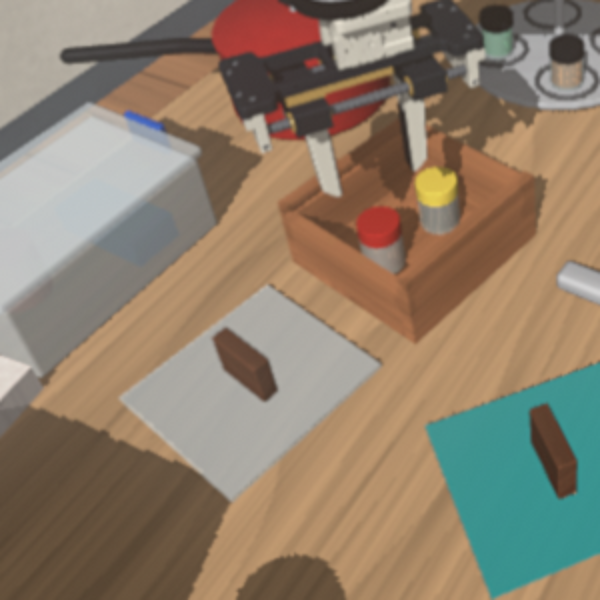

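View pics/top5.png

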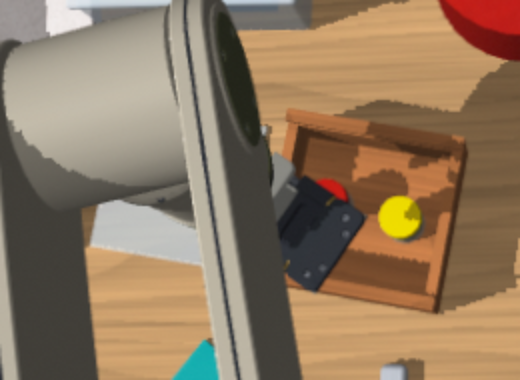

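The lid lies flat on the counter and both jars stand. I'll compute the cap centres from the unobstructed earlier views.

```bash
python3 - <<'E'
from h import *
np.set_printoptions(precision=4,suppress=True)
i=cv2.imread('pics/top3.png').astype(int);b,g,r=i[...,0],i[...,1],i[...,2]
for n,m in dict(red=(r>130)&(g<60)&(b<60),yel=(r>150)&(g>140)&(b<60)).items():
    m[:130]=0
    k,l,st,c=cv2.connectedComponentsWithStats(m.astype(np.uint8));
    j=1+np.argmax(st[1:,4]);u=(c[j]+.5)/2.5-.5+[50,100];print(n,st[j],u,plane("top",[u],.0615))
s=cv2.imread('pics/side5f.png').astype(int);b,g,r=s[...,0],s[...,1],s[...,2]
# side mask of red cap as check: project the top estimate
E
```

```text
red [ 456  223   52   54 2148] [242.4041 199.3456] [[0.5699 0.1317 0.0615]]
yel [ 547  245   54   53 2256] [279.2433 208.    ] [[0.5511 0.0619 0.0615]]
```

```bash
python3 st.py
```

```text
7.95 [0.547  0.1575 0.1592] jaw 54.198643473457615 z [-0.0013 -0.0019 -1.    ] F [-0.3743  0.3723 -0.592 ] T [ 0.0517 -0.1487  0.0176] op 0.06033712048103847 q [ 0.1913  0.0976  1.6646 -0.0017  1.381  -0.7543]
```

{"op": "carry_out", "data": {
  "steps": [
    {"xyz": [2.3,-2.6,0],"rot": [0,0,-8]},
    {"xyz": [2.3,-2.6,0],"rot": [0,0,-65.5]},
    {"xyz": [2.3,-2.6,0],"rot": [0,0,-65.5]},
    {"xyz": [2.3,-2.6,0],"rot": [0,0,-65.5]},
    {"xyz": [2.3,-2.6,0],"rot": [0,0,-65.5]},
    {"xyz": [2.3,-2.6,0],"rot": [0,0,-65.5]},
    {"xyz": [2.3,-2.6,0],"rot": [0,0,-65.5]},
    {"xyz": [2.3,-2.6,0],"rot": [0,0,-65.5]},
    {"xyz": [2.3,-2.6,0],"rot": [0,0,-65.5]},
    {"xyz": [2.3,-2.6,0],"rot": [0,0,-65.5]}
  ],
  "grip": 0.71
}}

```text
t: 8.95
tool_pos: [0.572, 0.1364, 0.1593]
orientation: [-3.128, 0.29, -0.0]
force: [0.3, -0.5, 0.5]
opening: 0.0662
```

```bash
python3 - <<'E'
from h import *
i=read_camera("side")[:,:,::-1]; cv2.imwrite("pics/side6.png",cv2.resize(i[150:350,150:390],None,fx=3,fy=3))
E
python3 st.py
```

```text
9.0 [0.572  0.1363 0.1593] jaw -10.623014762507855 z [ 0.      0.0001 -1.    ] F [1.1767 0.9144 0.9408] T [-0.0846 -0.1094 -0.0274] op 0.06581742085682091 q [0.1468 0.1455 1.6126 0.0001 1.3834 0.3322]
```

View pics/side6.png

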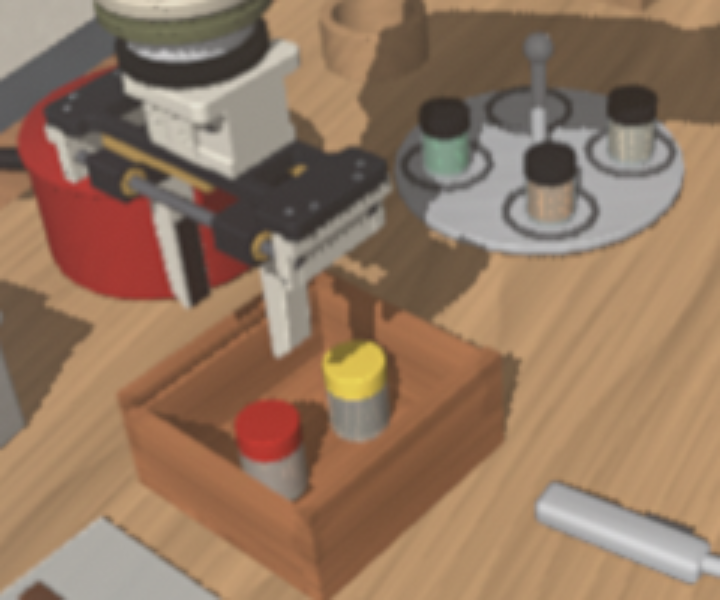

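{"op": "carry_out", "data": {
  "steps": [
    {"xyz": [-0.2,-0.45,0],"rot": [0,0,-0.7]},
    {"xyz": [-0.2,-0.45,-3],"rot": [0,0,-0.7]},
    {"xyz": [-0.2,-0.45,-6],"rot": [0,0,-0.7]},
    {"xyz": [-0.2,-0.45,-8.5],"rot": [0,0,-0.7]},
    {"xyz": [-0.2,-0.45,-10.5],"rot": [0,0,-0.7]},
    {"xyz": [-0.2,-0.45,-11.7],"rot": [0,0,-0.7]},
    {"xyz": [-0.2,-0.45,-11.7],"rot": [0,0,-0.7]},
    {"xyz": [-0.2,-0.45,-11.7],"rot": [0,0,-0.7]}
  ]
}}

```text
t: 9.8
tool_pos: [0.5703, 0.1315, 0.043]
orientation: [-3.126, 0.315, -0.001]
force: [0.6, -1.6, 0.6]
opening: 0.0659
```

{"op": "carry_out", "data": {
  "steps": [
    {"xyz": [0,0,0],"rot": [0,0,0]},
    {"xyz": [0,0,0],"rot": [0,0,0]},
    {"xyz": [0,0,0],"rot": [0,0,0]},
    {"xyz": [0,0,0],"rot": [0,0,0]},
    {"xyz": [0,0,0],"rot": [0,0,0]}
  ],
  "grip": 0,
  "force": 15
}}

```text
t: 10.3
tool_pos: [0.5703, 0.1317, 0.0429]
orientation: [-3.125, 0.315, -0.001]
force: [-0.7, -0.6, 2.4]
opening: 0.0396
```

```bash
python3 st.py
```

```text
10.3 [0.5703 0.1317 0.0429] jaw -11.523253431302441 z [ 0.001   0.0001 -1.    ] F [-0.6594 -0.6149  2.4284] T [-0.0798  0.1098 -0.0043] op 0.0396155740676214 q [0.1393 0.264  1.7043 0.     1.1723 0.3404]
```

Gripped at 39.6 mm, which matches the jar's diameter. Lifting.

{"op": "carry_out", "data": {
  "steps": [
    {"xyz": [0,0,1],"rot": [0,0,0]},
    {"xyz": [0,0,3],"rot": [0,0,0]},
    {"xyz": [0,0,6],"rot": [0,0,0]},
    {"xyz": [0,0,9],"rot": [0,0,0]},
    {"xyz": [0,0,12],"rot": [0,0,0]},
    {"xyz": [0,0,15],"rot": [0,0,0]},
    {"xyz": [0,0,16],"rot": [0,0,0]},
    {"xyz": [0,0,16],"rot": [0,0,0]}
  ]
}}

```text
t: 11.1
tool_pos: [0.571, 0.1317, 0.2044]
orientation: [-3.125, 0.315, -0.006]
force: [-0.3, -0.8, -1.8]
opening: 0.0398
```

```bash
python3 - <<'E'
from h import *
i=read_camera("side")[:,:,::-1]; cv2.imwrite("pics/side7.png",cv2.resize(i[100:350,130:390],None,fx=2.3,fy=2.3))
E
python3 st.py
```

```text
11.15 [0.57   0.1316 0.2022] jaw -11.527732710820759 z [ 0.0006  0.0001 -1.    ] F [ 0.3774 -0.5336 -3.7322] T [-0.0298 -0.0622 -0.0162] op 0.03978349913707285 q [0.1392 0.1067 1.5749 0.     1.4594 0.3404]
```

View pics/side7.png

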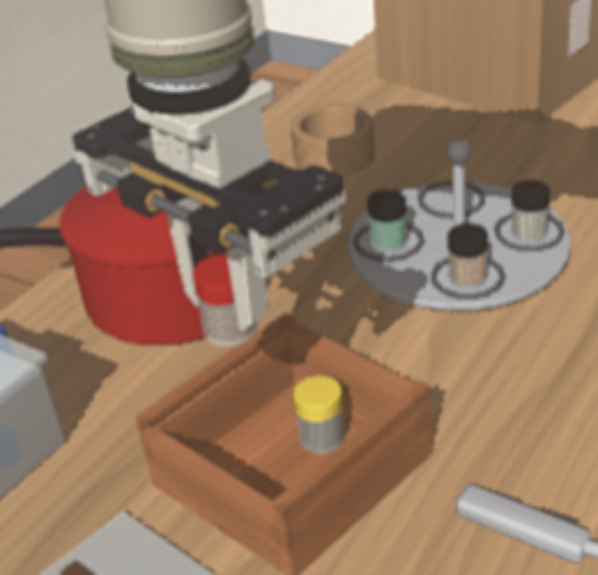

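The red jar is held upright above the box and yellow stands undisturbed. Now carry it to the bay, keeping the jaws tangential to the tray.

{"op": "carry_out", "data": {
  "steps": [
    {"xyz": [4,-2,0],"rot": [0,0,5]},
    {"xyz": [4,-6,0],"rot": [0,0,10]},
    {"xyz": [4,-11,0],"rot": [0,0,15]},
    {"xyz": [4,-16,0],"rot": [0,0,20]},
    {"xyz": [4,-21,0],"rot": [0,0,25]},
    {"xyz": [4,-26,0],"rot": [0,0,30]},
    {"xyz": [4,-31,0],"rot": [0,0,35]},
    {"xyz": [4,-36,0],"rot": [0,0,40]},
    {"xyz": [4,-40,0],"rot": [0,0,43.8]},
    {"xyz": [4,-43,0],"rot": [0,0,43.8]}
  ]
}}

```text
t: 12.15
tool_pos: [0.608, -0.3008, 0.1988]
orientation: [-3.015, -0.873, 0.005]
force: [0.4, -0.5, -1.9]
opening: 0.0395
```

{"op": "carry_out", "data": {
  "steps": [
    {"xyz": [0,-1.6,0],"rot": [0,0,0]},
    {"xyz": [0,-1.6,-1],"rot": [0,0,0]},
    {"xyz": [0,-1.6,-3],"rot": [0,0,0]},
    {"xyz": [0,-1.6,-3],"rot": [0,0,0]},
    {"xyz": [0,-1.6,-3],"rot": [0,0,0]}
  ]
}}

```text
t: 12.65
tool_pos: [0.6095, -0.3123, 0.1707]
orientation: [-3.015, -0.875, 0.003]
force: [0.5, -0.7, -0.8]
opening: 0.04
```

```bash
python3 - <<'E'
from h import *
i=read_camera("side")[:,:,::-1]; cv2.imwrite("pics/side8.png",cv2.resize(i[80:280,200:440],None,fx=3,fy=3))
i=read_camera("top")[:,:,::-1]; cv2.imwrite("pics/top8.png",cv2.resize(i[100:300,350:550],None,fx=3,fy=3))
E
python3 st.py
```

```text
12.75 [ 0.6104 -0.3134  0.173 ] jaw 32.344868467020014 z [ 0.0006 -0.0002 -1.    ] F [ 0.687   0.6055 -0.0341] T [-0.01   -0.1409  0.0081] op 0.03976975008922164 q [-0.549   0.3936  1.2937  0.0001  1.4537 -1.1136]
```

View pics/side8.png

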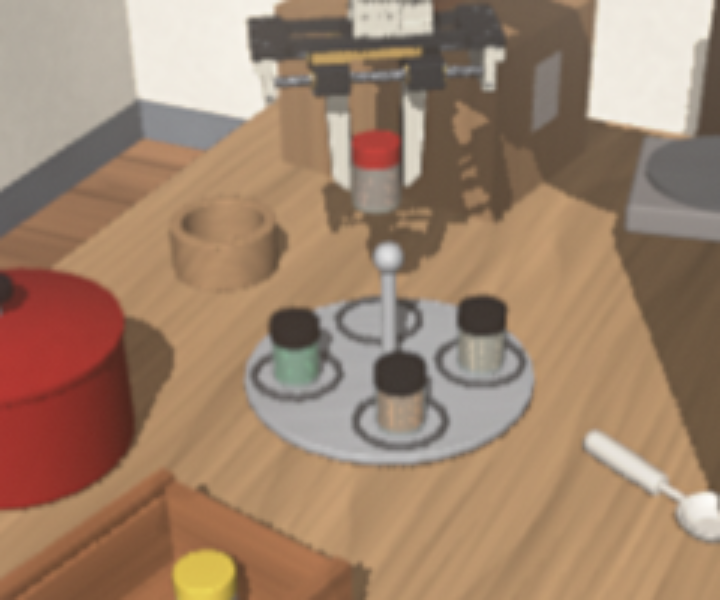

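View pics/top8.png

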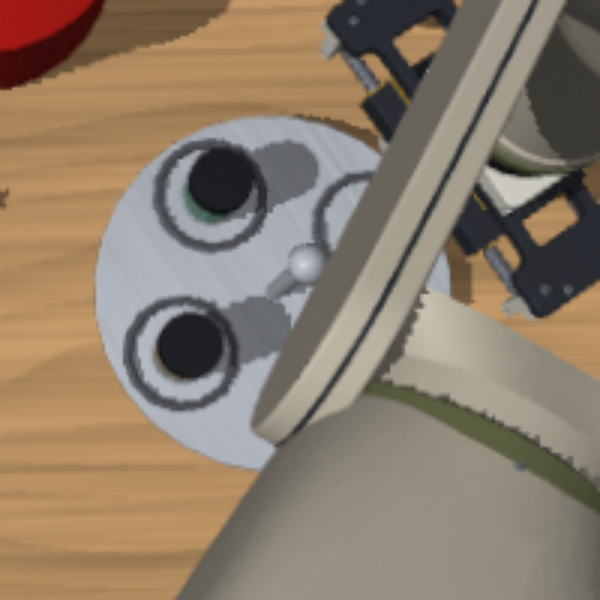

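```bash
python3 - <<'E'
from h import *
print(plane("side",[((378.5)/3-.5+200,(319.5)/3-.5+80)],.028))
print(proj("side",[[.6095,-.3145,.028]]))
E
```

```text
[[ 0.60642863 -0.31020355  0.028     ]]
[[325.31363502 184.9426024 ]]
```

Both views agree on the bay to within about 5 mm, against a 16 mm tolerance. Descending.

{"op": "carry_out", "data": {
  "steps": [
    {"xyz": [0,0,-3],"rot": [0,0,0]},
    {"xyz": [0,0,-6],"rot": [0,0,0]},
    {"xyz": [0,0,-8.5],"rot": [0,0,0]},
    {"xyz": [0,0,-10],"rot": [0,0,0]},
    {"xyz": [0,0,-10.8],"rot": [0,0,0]},
    {"xyz": [0,0,-11.2],"rot": [0,0,0]},
    {"xyz": [0,0,-11.2],"rot": [0,0,0]}
  ]
}}

```text
t: 13.45
tool_pos: [0.6104, -0.3147, 0.0612]
orientation: [3.017, 0.873, 0.001]
force: [-0.5, 0.6, -0.9]
opening: 0.0392
```

```bash
python3 - <<'E'
from h import *
i=read_camera("side")[:,:,::-1]; cv2.imwrite("pics/side9.png",cv2.resize(i[80:280,200:440],None,fx=3,fy=3))
E
python3 st.py
```

```text
13.5 [ 0.6107 -0.3148  0.0617] jaw 32.27590106452469 z [ 0.0016 -0.001  -1.    ] F [ 0.4941 -0.0758 -0.0982] T [ 0.0054 -0.05   -0.021 ] op 0.039773423734078196 q [-0.5506  0.4899  1.3795 -0.      1.2704 -1.1139]
```

View pics/side9.png

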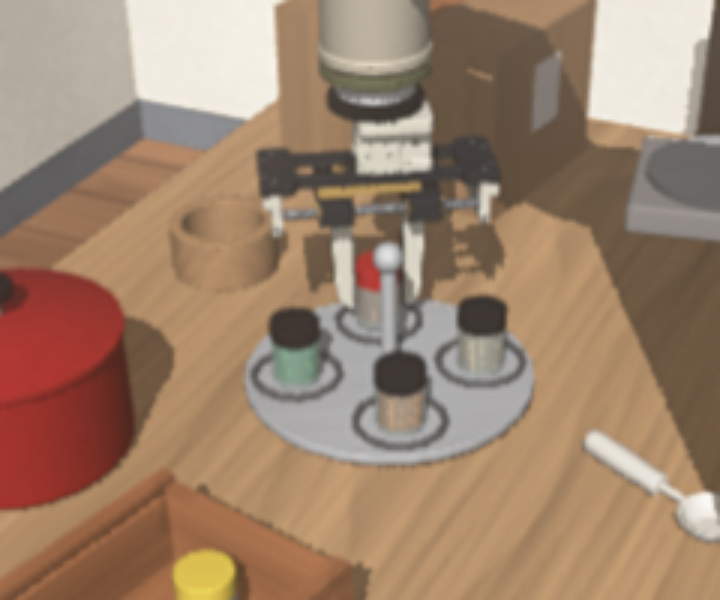

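{"op": "carry_out", "data": {
  "steps": [
    {"xyz": [0,0,-0.2],"rot": [0,0,0]},
    {"xyz": [0,0,-0.35],"rot": [0,0,0]},
    {"xyz": [0,0,-0.35],"rot": [0,0,0]}
  ]
}}

```text
t: 13.8
tool_pos: [0.61, -0.3145, 0.0571]
orientation: [3.018, 0.873, 0.0]
force: [0.2, 0.1, -1.7]
opening: 0.0398
```

```bash
python3 st.py
```

```text
13.8 [ 0.61   -0.3145  0.0571] jaw 32.27079292691414 z [ 0.0003 -0.0002 -1.    ] F [ 0.1605  0.1327 -1.6634] T [ 0.0388 -0.147  -0.0467] op 0.03977724326048287 q [-0.5507  0.4944  1.3824 -0.      1.2643 -1.114 ]
```

{"op": "carry_out", "data": {
  "steps": [
    {"xyz": [0,0,-0.1],"rot": [0,0,0]},
    {"xyz": [0,0,-0.2],"rot": [0,0,0]},
    {"xyz": [0,0,-0.2],"rot": [0,0,0]}
  ]
}}

```text
t: 14.1
tool_pos: [0.6107, -0.3146, 0.0569]
orientation: [3.017, 0.873, 0.002]
force: [-3.3, 3.0, 9.2]
opening: 0.0402
```

```bash
python3 st.py
```

```text
14.1 [ 0.6107 -0.3146  0.0569] jaw 32.282515290693034 z [ 0.0017 -0.0006 -1.    ] F [-3.3411  2.9765  9.1591] T [0.5518 0.5046 0.0031] op 0.040210952551697675 q [-0.5504  0.4949  1.382   0.0004  1.2629 -1.114 ]
```

The jar is seated, with about 9 N upward. I'll ease up slightly, release and rise straight.

{"op": "carry_out", "data": {
  "steps": [
    {"xyz": [0,0,0.15],"rot": [0,0,0]},
    {"xyz": [0,0,0.15],"rot": [0,0,0]}
  ]
}}

```text
t: 14.3
tool_pos: [0.6103, -0.3147, 0.057]
orientation: [3.017, 0.873, 0.001]
force: [-0.4, 1.2, 4.2]
opening: 0.04
```

{"op": "carry_out", "data": {
  "steps": [
    {"xyz": [0,0,0],"rot": [0,0,0]},
    {"xyz": [0,0,0],"rot": [0,0,0]},
    {"xyz": [0,0,0],"rot": [0,0,0]},
    {"xyz": [0,0,0],"rot": [0,0,0]},
    {"xyz": [0,0,1.5],"rot": [0,0,0]},
    {"xyz": [0,0,4],"rot": [0,0,0]},
    {"xyz": [0,0,8],"rot": [0,0,0]},
    {"xyz": [0,0,12],"rot": [0,0,0]},
    {"xyz": [0,0,16],"rot": [0,0,0]},
    {"xyz": [0,0,18],"rot": [0,0,0]}
  ],
  "grip": 0.7
}}

```text
t: 15.3
tool_pos: [0.6113, -0.3153, 0.2432]
orientation: [3.013, 0.872, 0.008]
force: [0.4, -1.7, 0.4]
opening: 0.0646
```

{"op": "carry_out", "data": {
  "steps": [
    {"xyz": [-4,-4,0],"rot": [0,0,0]},
    {"xyz": [-8,-8,0],"rot": [0,0,0]},
    {"xyz": [-11,-12,0],"rot": [0,0,0]},
    {"xyz": [-14,-16,0],"rot": [0,0,0]},
    {"xyz": [-17,-20,0],"rot": [0,0,0]},
    {"xyz": [-20,-22,0],"rot": [0,0,0]},
    {"xyz": [-20,-22,0],"rot": [0,0,0]}
  ]
}}

```text
t: 16.0
tool_pos: [0.4046, -0.5388, 0.2375]
orientation: [3.019, 0.863, -0.003]
force: [0.3, 0.6, -0.1]
opening: 0.0651
```

```bash
python3 - <<'E'
from h import *
i=read_camera("side")[:,:,::-1]; cv2.imwrite("pics/sideA.png",i)
i=read_camera("top")[:,:,::-1]; cv2.imwrite("pics/topA.png",i)
E
python3 st.py
```

```text
16.1 [ 0.4089 -0.5354  0.2374] jaw 32.11443754722103 z [ 0.0008 -0.0006 -1.    ] F [ 1.0389  0.2884 -0.1413] T [-0.048  -0.1484  0.0445] op 0.06538470695400164 q [-0.9948  0.328   1.2573  0.0004  1.5554 -1.5553]
```

View pics/sideA.png

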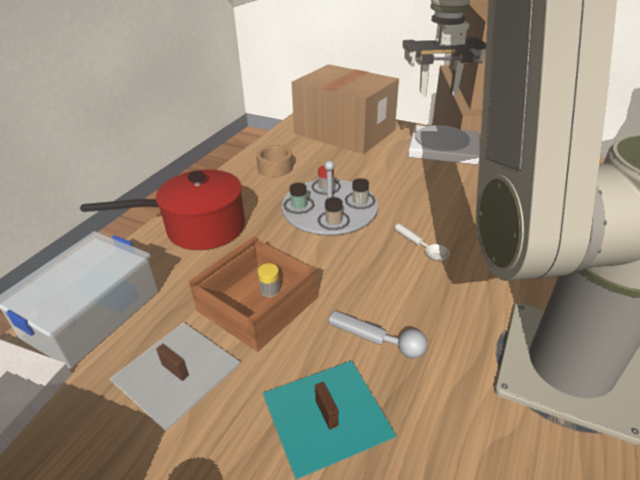

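View pics/topA.png

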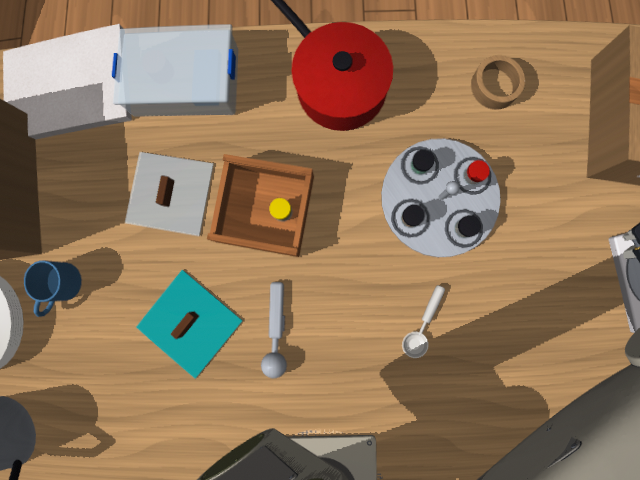

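The red jar is in the bay at (479,171), the lid lies on the counter at (170,193), and yellow is still in the box. Next, a numeric check.

```bash
python3 - <<'E'
from h import *
np.set_printoptions(precision=4,suppress=True)
i=cv2.imread('pics/topA.png')
b,g,r=[i[...,k].astype(int) for k in range(3)]
for n,m,z,w in (('red',(r>130)&(g<60)&(b<60),.076,(130,220,440,520)),('yel',(r>150)&(g>140)&(b<60),.0615,(150,260,200,330))):
    q=np.zeros_like(m);q[w[0]:w[1],w[2]:w[3]]=m[w[0]:w[1],w[2]:w[3]]
    v,u=np.nonzero(q);print(n,len(u),plane("top",[(u.mean(),v.mean())],z))
cv2.imwrite('pics/zA.png',cv2.resize(i[130:262,375:507],None,fx=4.5,fy=4.5,interpolation=cv2.INTER_CUBIC))
print(read_state()['t'])
E
```

```text
red 320 [[ 0.6102 -0.3137  0.076 ]]
yel 350 [[0.5512 0.0621 0.0615]]
16.1
```

View pics/zA.png

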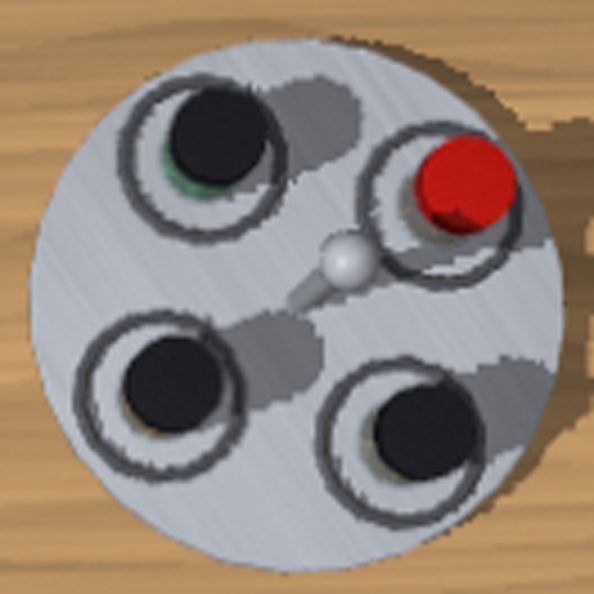

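The red cap is about 1 mm from the bay's middle, the tray has not turned, and yellow has not moved.

```bash
python3 -c "
from plant import *
print(close_job())"
```

```text
the job is handed in; nothing more can be done
None
```

The job is done and was handed in at about 16 s of the 56 s allowed; `close_job()` gives no verdict. I drew the clear lid out along its grooves past the low end and laid it flat on the counter. Then I lifted the red-capped jar out and set it in the empty bay.

**Last checks:**
- **Red jar:** in the top picture its cap is about 1 mm from my estimate of the bay's middle. The jar was held vertical until I released it, and it looks upright inside the ring.
- **Yellow jar:** its cap centre is less than 1 mm from its first measured position.
- **Lid:** it looks flat in both views; I did not measure its height separately.
- **Arm and tray:** the gripper is well clear of everything, and the tray has not turned.

**Disagreements:** the side view put the bay about 5 mm from the top view's estimate. I used the top view; both are well within the 16 mm allowed. The highest wrist force I read was about 10 N, when the jar was set down.

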